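# Undo the swing bolt of the card press

### The job

Two wooden card presses stand on the shelf. On the one whose wing nut sits on a steel lug at the edge of its lid, loosen the wing nut about a quarter turn anticlockwise, then swing its hinged bolt outwards, out of the slotted lug, until it lies down clear of the press lid. Leave the other press, with its wing nut in the middle of the lid, done up, and leave the chess knight and the bell where they are.

Things in the scene. Friction and masses are not known exactly. Their poses are not given: they have to be found in the camera images.
- nut_wings (a point): Steel wing nut of the swing bolt; point on its axis, half-way up the wings, 23 mm above the lug's top. x along the wings (at the start across the press's x axis, plus the nut's turn), z along the bolt. Wings 56 mm long over both, 9 mm thick, 13 mm above to 13 mm below the point; under them a hub and foot 22 mm across. Grip the 9 mm thickness from above, fingertips at most 12 mm below the point.
- wing_nut (a joint): Turn of that nut in rad: 0 to 0.15 at the start (tight), grows anticlockwise seen from above, at most 3.0. It rises 3 mm a radian on its coarse thread and takes about 0.06 N m to turn. Its foot is seated in the lug, so the bolt cannot swing until the nut is loosened to about 1 rad.
- swing_bolt (a joint): Swing of the hinged eyebolt in rad: 0 upright in the slot, grows as it swings outwards (along the press's +x), 1.25 lying out at its stop. Hinge pin 57 mm below nut_wings. Once the nut is loosened a light push (under 2 N) on the nut moves it; past about 0.4 rad it falls out by its own weight.
- swing_press: Fixed plywood card press. Origin: centre at shelf level; z up, x from the lid's middle to the lug, the way the bolt swings out. Base x -54 to 90 mm, 110 mm wide; lid x -54 to 50, 100 wide, top 52 mm up. Steel lug 34 wide, x 12 to 74, top 58 mm up, with a 13 mm slot open outwards. Bolt, 10 mm thick, at x = 66, y = 0, pin 24 mm up. Nothing on it is higher than the wing nut, 94 mm up.
- stud_nut (a joint): Turn of the wing nut in the middle of the lid of the other, like-sized press (on a fixed stud, no lug): 0 at the start, grows anticlockwise. Leave it.
- knight_mid (a point): Loose beech chess knight, 42 mm across the foot, 84 mm high; this point is on its axis 40 mm up. Stands between and nearer than the presses. Leave it.
- bell_mid (a point): Loose steel counter bell with a plunger on top, 76 mm across, 54 mm high; this point is at its centre, half-way up. Stands between and beyond the presses. Leave it.

How it is judged:
On the way, in this order (a step that is already met when the one before it is completed fails the run):
1. the wing nut is loosened (turned to at least 1.1 rad) while the bolt still stands in the slot (within 0.25 rad of upright) (value of joint wing_nut above 1.1 rad and value of joint swing_bolt below 0.25 rad), for 0.1 s.
2. the bolt is swung out of the slot, at least 0.9 rad (value of joint swing_bolt above 0.9 rad), for 0.2 s.
At the end, for the whole second after the job is handed in: The wing nut stands at 1.1 rad or more, the bolt lies at rest out of the slot at 0.9 rad or more; the other press's nut is turned by less than 0.2 rad, and knight and bell are within 20 mm of where they stood (value of joint wing_nut above 1.1 rad and value of joint swing_bolt above 0.9 rad and velocity of joint swing_bolt between -0.1 and 0.1 rad/s and value of joint stud_nut below 0.2 rad and distance of each of knight_mid, bell_mid from where it was at the start of the episode below 0.02 m); the robot touches nothing.
It fails at once if the other press's nut is turned (value of joint stud_nut above 0.2 rad).
It fails at once if the bolt is forced out (beyond 0.3 rad) with the nut still tight (below 0.8 rad) (value of joint swing_bolt above 0.3 rad and value of joint wing_nut below 0.8 rad).
It fails at once if the knight is shifted or knocked over (distance of knight_mid from where it was at the start of the episode above 0.02 m).
It fails at once if the bell is shifted (distance of bell_mid from where it was at the start of the episode above 0.02 m).
It also fails if it takes over 45 s, if anything falls off the work surface, if the arm or the gripper's body presses on something with over 40 N, if the wrist force passes 120 N, or if a joint passes its speed limit or range.

### The arm

A 7-joint arm with a two-finger parallel gripper is mounted at the origin on the work surface. World frame = base frame: x ahead of the robot, y to its left, z up, the work surface at z = 0. Lengths are in m, angles in rad, forces in N, time in s.
With the tool pointing down it reaches from about 0.425 to 1.025 m from the base axis. Payload 9.4 kg.
Tool frame: the origin (TCP) lies between the finger pads; the fingertips stand 17 mm ahead of it and the grasp point (between the pads) lies 2 mm behind it; x points along the fingers, z is the direction in which the jaws open and shut, and the axes are right-handed (so a half turn about x gives the same grasp; the last joint's range is limited). The gripper opens to 85 mm and grips with 20 to 120 N. Pads are 22 mm wide; open, the fingers measure 114 mm over their backs; the gripper's body (76 mm by 85 mm) begins 54 mm behind the grasp point. The pads swing forward as they close: fully open they stand 13 mm farther back than shut.
Start: joints at [-1.234, 0.599, -0.003, 1.599, 0.002, 0.943, -0.08], TCP at [0.292, 0.664, 0.248] pointing down, gripper open.
Joint ranges: [-2.57, 2.57], [-0.35, 1.97], [-1.29, 1.29], [0.11, 2.56], [-1.05, 4.19], [0.11, 1.86], [-2.63, 2.63]. Speed limits (rad/s): [2.22, 2.22, 3.01, 3.01, 3.14, 3.14, 3.14].

### API

Orientations are given as a 3x3 rotation matrix whose columns are the frame's x, y, z axes.
In Python, from station import status, viewer, manip gives the robot as it stands.
- The arm moves only by the shell command python3 -m pendant 'ROWS' [OPENING] [FORCE]. ROWS is JSON, one flat list of numbers, 6 for each row, row after row: the shift along the world's x, y, z in m, then the turn, a rotation vector about the world's x, y, z in degrees. A call has 1 to 12 rows; each row shifts and turns the pose as measured when the row begins; what a row does not reach is not made up. A row lasts 1/12 s, in which the tool goes at most 41.7 mm and 7.16 degrees, less where a joint would pass 70% of its speed; a pose out of reach is approached as far as the arm can. A call with a gripper value outside its range is refused whole. OPENING is the closure, from 0 (fully open) to 1 (shut), set as the call begins (- or left out, the last holds). The fingers move at their own pace and stop on an object; FORCE is the grip in N (left out, the last holds). Time passes only in rows, so rows that do not move let the fingers close. It gives the time, the measured TCP pose, the force and the opening at its end, in the units of the state.
- status.get_obs(): the state, without advancing time (a new reading comes with each control period).
- viewer.snapshot(name): name is "side" or "top"; returns a dict with "color" (480x640x3 uint8, red, green, blue), "mtx" (3x3 intrinsics, pixels), "dist" ([k1, k2, p1, p2, k3] as OpenCV has them; the pictures are not rectified), "position" and "orientation" of the camera in the world. Camera axes: x right, y down, z forward; pixel columns grow to the right and rows downward; lengths in m; the calibration is good to about 2 mm. A picture is of the moment at which its call begins. There is no depth.
- manip.sign_off(): hands the job in, once; it reports no verdict.
The state is a dict: "clock": time; "qpos": joint angles; "joint_vel": joint speeds; "joint_efforts": joint torques, N m; "tcp_pos": TCP position; "orientation": TCP orientation; "wrist_force": force on the tool from outside, world axes, zero at the start; "torque": the same for the moment, N m; "opening": finger opening in m.
Only numpy, scipy, OpenCV 4.12 (cv2) and the standard library are available. Lean on these libraries where they do the work, as an engineer would, in place of code of your own. Each camera call takes 0.05 s, during which the arm holds its last target.

## Working session

There is one attempt and no reset: what is moved stays moved. The work goes in short steps, Python scripts to look and compute and a shell command to move; the robot and the scene stay as the last step left them, time stands still between calls to the robot, and variables do not carry over. Pictures are saved under pics/ and viewed, and the job is handed in when it is done.

```bash
mkdir -p pics; cat > h.py <<'E'
import numpy as np, cv2
from station import status, viewer, manip
def snap(cam,name):
    s=viewer.snapshot(cam); cv2.imwrite(f'pics/{name}.png',s['color'][:,:,::-1])
    np.savez(f'pics/{name}.npz',**s); return s
def load(name): return dict(np.load(f'pics/{name}.npz'))
def ray(s,px):
    p=cv2.undistortPoints(np.array([[px]],float),s['mtx'],s['dist'])[0,0]
    R=np.array(s['orientation']); d=R@np.array([p[0],p[1],1]); return np.array(s['position']),d/np.linalg.norm(d)
def onz(s,px,z):
    o,d=ray(s,px); return o+d*(z-o[2])/d[2]
def two(s1,p1,s2,p2):
    o,d=ray(s1,p1);q,e=ray(s2,p2)
    A=np.stack([d,-e],1);t=np.linalg.lstsq(A,q-o,rcond=None)[0]
    a=o+d*t[0];b=q+e*t[1];return (a+b)/2,np.linalg.norm(a-b)
def proj(s,P):
    R=np.array(s['orientation']);P=np.atleast_2d(P).astype(float)
    rv=cv2.Rodrigues(R.T)[0];return cv2.projectPoints(P,rv,-R.T@np.array(s['position']),s['mtx'],s['dist'])[0][:,0]
E
python3 - <<'E'
from h import *
for c in('side','top'):
    s=snap(c,c+'0');print(c,s['position'],np.round(s['orientation'],3).tolist(),s['mtx'].tolist() if hasattr(s['mtx'],'tolist') else s['mtx'])
o=status.get_obs();print({k:np.round(v,3).tolist() for k,v in o.items()})
E
```

```text
side [ 0.04640365 -0.49624263  0.56783059] [[0.699, -0.398, 0.595], [-0.715, -0.405, 0.57], [0.014, -0.823, -0.567]] [[524.2363912492935, 0.0, 318.707824679914], [0.0, 524.2363912492935, 236.8486774239784], [0.0, 0.0, 1.0]]
top [0.3883367  0.00647    0.81402668] [[-0.132, -0.956, 0.262], [-0.991, 0.127, -0.035], [0.001, -0.264, -0.964]] [[540.3525548762331, 0.0, 320.3395182044949], [0.0, 540.3525548762331, 239.66722094987762], [0.0, 0.0, 1.0]]
{'clock': 0.1, 'qpos': [-1.234, 0.6, -0.003, 1.6, 0.002, 0.943, -0.08], 'joint_vel': [-0.001, -0.002, 0.002, -0.003, 0.0, 0.001, -0.0], 'joint_efforts': [0.006, -77.799, 1.571, -25.863, 0.013, 0.006, -0.0], 'tcp_pos': [0.291, 0.663, 0.248], 'orientation': [[-0.0, -0.916, 0.402], [-0.001, 0.402, 0.916], [-1.0, -0.0, -0.001]], 'wrist_force': [0.58, 0.047, -0.193], 'torque': [-0.036, -0.013, -0.031], 'opening': 0.086}
```

View pics/side0.png

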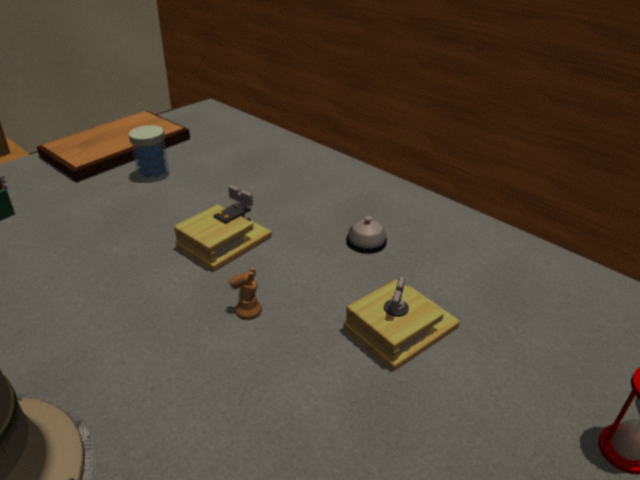

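View pics/top0.png

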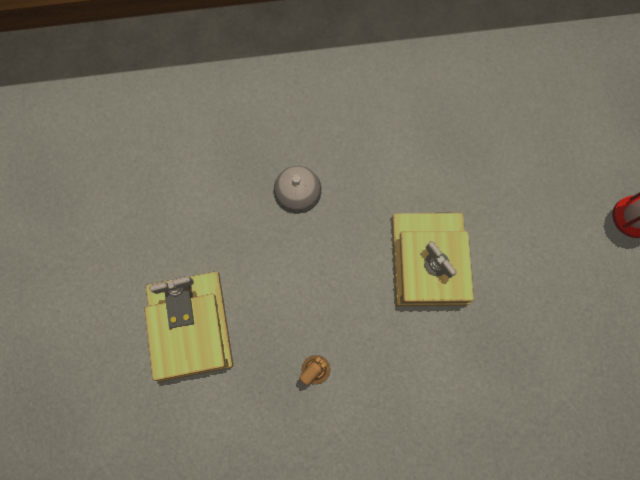

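The swing press is on the left in the top view, with its lug near (178,305) and its wings near (172,285). The stud press is at about (435,265), the knight at (315,370) and the bell at (298,188). I'll enlarge the target.

```bash
python3 - <<'E'
from h import *
t=load('top0')['color'][260:390,130:250,::-1]; s=load('side0')['color'][170:280,160:290,::-1]
a=cv2.resize(t,(0,0),fx=4.5,fy=4.5,interpolation=cv2.INTER_CUBIC)[:580]
cv2.imwrite('pics/zt.png',a); cv2.imwrite('pics/zs.png',cv2.resize(s,(0,0),fx=5,fy=5,interpolation=cv2.INTER_CUBIC))
E
```

```text
(no output)
```

View pics/zt.png

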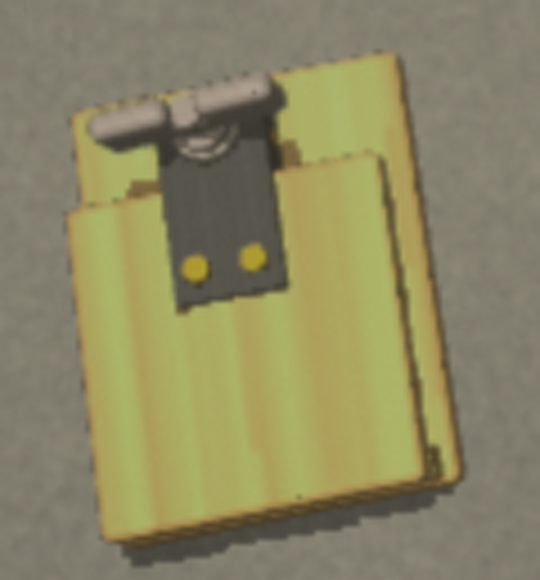

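View pics/zs.png

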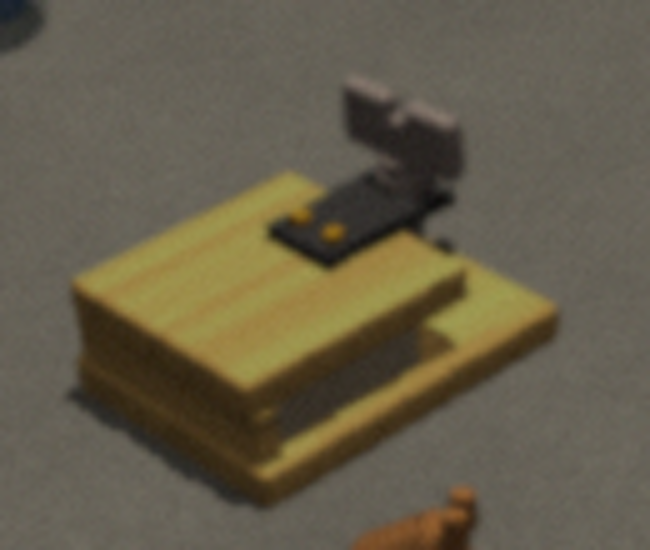

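```bash
python3 - <<'E'
from h import *
t=load('top0');s=load('side0')
T=lambda u,v:(130+(u+.5)/4.5-.5,260+(v+.5)/4.5-.5)
S=lambda u,v:(160+(u+.5)/5-.5,170+(v+.5)/5-.5)
lid=[onz(t,T(*p),.052) for p in[(68,213),(380,152),(425,478),(103,540)]]
print(np.round(lid,4),[np.linalg.norm(lid[i]-lid[i-1]).round(4) for i in range(4)])
ys=(lid[0]-lid[1])[:2]+(lid[3]-lid[2])[:2]; xs=(lid[0]-lid[3]+lid[1]-lid[2])[:2]
print('x ang',np.degrees(np.arctan2(xs[1],xs[0])),'y ang',np.degrees(np.arctan2(ys[1],ys[0])))
lug=[onz(t,T(*p),.058) for p in[(177,312),(288,288)]];print('lug in',np.round(lug,4),np.linalg.norm(lug[0]-lug[1]))
c=np.mean(lid,0)[:2];a=np.arctan2(*(xs[::-1]));ex=np.array([np.cos(a),np.sin(a)])
print('from lid',c+ex*.068,'from lug',np.mean(lug,0)[:2]+ex*.054)
# wing top ends at z .094 : top face
L=onz(t,T(92,118),.094);R=onz(t,T(268,82),.094);print('wing',L,R,np.linalg.norm(L-R),np.degrees(np.arctan2(*(L-R)[:2][::-1])))
for p,q in [((92,118),(352,80)),((268,82),(462,122))]:print(two(t,T(*p),s,S(*q)))
n=np.append(c+ex*.068,.081);print(n,proj(t,n),proj(s,n))
E
```

```text
[[0.53   0.2379 0.052 ]
 [0.5365 0.139  0.052 ]
 [0.4343 0.1335 0.052 ]
 [0.4287 0.2321 0.052 ]] [np.float64(0.1014), np.float64(0.0991), np.float64(0.1023), np.float64(0.0988)]
x ang 3.1753914628014694 y ang 93.46229589652371
lug in [[0.4938 0.2041 0.058 ]
 [0.4966 0.1696 0.058 ]] 0.03463888362441304
from lid [0.55026436 0.18938325] from lug [0.54911588 0.18985765]
wing [0.54993807 0.21663073 0.094     ] [0.55397809 0.16343823 0.094     ] 0.053345708240620224 94.34332806297313
(array([0.55049892, 0.21817884, 0.08965808]), np.float64(0.0009996765401920566))
(array([0.55571358, 0.1630632 , 0.09179855]), np.float64(0.002988684675821619))
[0.55026436 0.18938325 0.081     ] [[172.7257725  284.75215659]] [[240.1271034  195.13276737]]
```

The measurements agree. The lid comes out at 99 x 102 mm, the lug at 34.6 mm wide and the wing height at about 0.09. The nut axis is at about (0.550, 0.190) and the wings lie at about 95°. I'll travel at the current height.

```bash
python3 -m pendant '[0.0185,-0.0338,0,0,0,-4.4, 0.0185,-0.0338,0,0,0,-4.4, 0.0185,-0.0338,0,0,0,-4.4, 0.0185,-0.0338,0,0,0,-4.4, 0.0185,-0.0338,0,0,0,-4.4, 0.0185,-0.0338,0,0,0,-4.4, 0.0185,-0.0338,0,0,0,-4.4, 0.0185,-0.0338,0,0,0,-4.4, 0.0185,-0.0338,0,0,0,-4.4, 0.0185,-0.0338,0,0,0,-4.4, 0.0185,-0.0338,0,0,0,-4.4, 0.0185,-0.0338,0,0,0,-4.4]' 0 25
```

```text
clock: 1.1
tcp_pos: [0.5091, 0.2468, 0.2427]
orientation: [[-0.006, -0.209, 0.978], [0.004, 0.978, 0.209], [-1.0, 0.005, -0.006]]
wrist_force: [0.2, 0.8, -1.4]
opening: 0.0858
```

```bash
python3 -m pendant '[0.0206,-0.0284,0,0,0,-3.5, 0.0206,-0.0284,0,0,0,-3.5, 0,0,-0.035,-0.2,-0.3,0, 0,0,-0.035,0,0,0, 0,0,-0.035,0,0,0, 0,0,0,0,0,0]'
python3 - <<'E'
from h import *
snap('top','top1');s=snap('side','side1')
cv2.imwrite('pics/zs1.png',cv2.resize(s['color'][90:290,140:340,::-1],(600,600),interpolation=cv2.INTER_CUBIC))
E
```

```text
clock: 1.6
tcp_pos: [0.558, 0.1744, 0.137]
orientation: [[0.009, -0.061, 0.998], [-0.001, 0.998, 0.061], [-1.0, -0.001, 0.009]]
wrist_force: [-0.9, -0.6, 0.2]
opening: 0.0853
```

View pics/zs1.png

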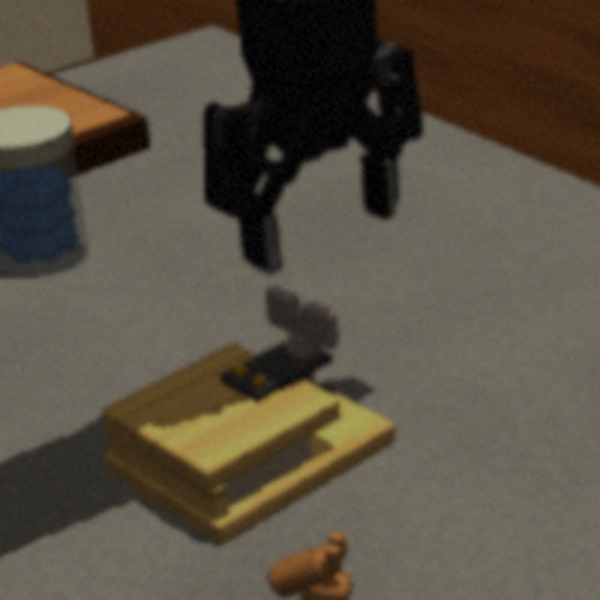

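View pics/top1.png

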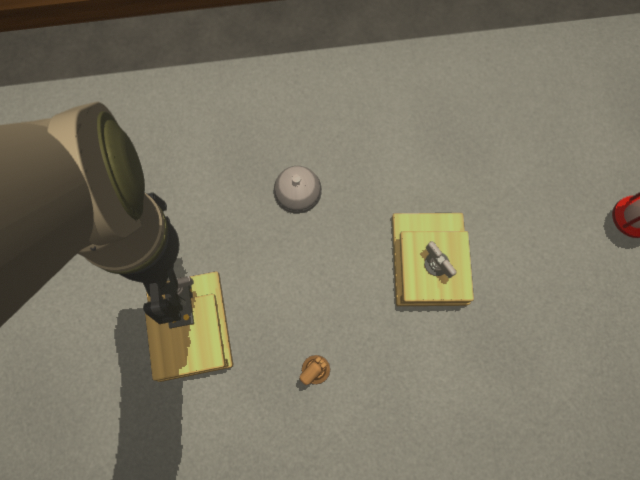

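The side view shows the open fingers straddling above the wings, at about (300,320) in the crop. The tool overshot, so I'll trim slowly.

```bash
python3 -m pendant '[-0.0040,0.008,0,0,0.25,1, -0.0035,0.0076,0,0,0.25,0.5, 0,0,0,0,0,0, 0,0,0,0,0,0]'
```

```text
clock: 2.03
tcp_pos: [0.5542, 0.1948, 0.1484]
orientation: [[0.011, -0.092, 0.996], [0.006, 0.996, 0.092], [-1.0, 0.005, 0.011]]
wrist_force: [0.1, -0.2, 0.0]
opening: 0.0854
```

```bash
python3 -m pendant '[-0.0037,-0.0048,-0.010,0.3,0.6,0, 0,0,0,0,0,0, 0,0,0,0,0,0]';python3 -m pendant '[0,0,0,0,0,0]'
```

```text
clock: 2.28
tcp_pos: [0.5508, 0.1915, 0.1402]
orientation: [[0.003, -0.095, 0.995], [0.014, 0.995, 0.095], [-1.0, 0.013, 0.005]]
wrist_force: [0.4, 0.2, 0.7]
opening: 0.0855
clock: 2.37
tcp_pos: [0.5506, 0.1911, 0.1401]
orientation: [[0.003, -0.094, 0.996], [0.014, 0.995, 0.094], [-1.0, 0.013, 0.004]]
wrist_force: [-0.1, -0.2, 0.0]
opening: 0.0853
```

```bash
python3 -m pendant '[0,-0.001,-0.013,-0.4,0.2,0, 0,0,-0.013,-0.3,0,0, 0,0,-0.013,0,0,0, 0,0,-0.008,0,0,0, 0,0,0,0,0,0, 0,0,0,0,0,0]'
```

```text
clock: 2.87
tcp_pos: [0.5503, 0.1888, 0.0872]
orientation: [[-0.002, -0.093, 0.996], [-0.001, 0.996, 0.093], [-1.0, -0.001, -0.002]]
wrist_force: [0.4, -0.5, 0.6]
opening: 0.0853
```

```bash
python3 -m pendant '[0,0.001,0.002,0,0,0, 0,0,0,0,0,0]'; python3 -m pendant '[0,0,0,0,0,0, 0,0,0,0,0,0, 0,0,0,0,0,0, 0,0,0,0,0,0, 0,0,0,0,0,0, 0,0,0,0,0,0, 0,0,0,0,0,0, 0,0,0,0,0,0]' 1 30
python3 - <<'E'
from h import *
s=snap('side','side2');cv2.imwrite('pics/zs2.png',cv2.resize(s['color'][130:280,150:300,::-1],(600,600),interpolation=cv2.INTER_CUBIC))
E
```

```text
clock: 3.03
tcp_pos: [0.5502, 0.1897, 0.0888]
orientation: [[-0.003, -0.093, 0.996], [-0.002, 0.996, 0.093], [-1.0, -0.002, -0.003]]
wrist_force: [0.5, 0.5, 0.1]
opening: 0.0854
clock: 3.7
tcp_pos: [0.5507, 0.1902, 0.0912]
orientation: [[-0.001, -0.093, 0.996], [-0.001, 0.996, 0.093], [-1.0, -0.001, -0.001]]
wrist_force: [0.8, -0.3, -0.7]
opening: 0.0083
```

View pics/zs2.png

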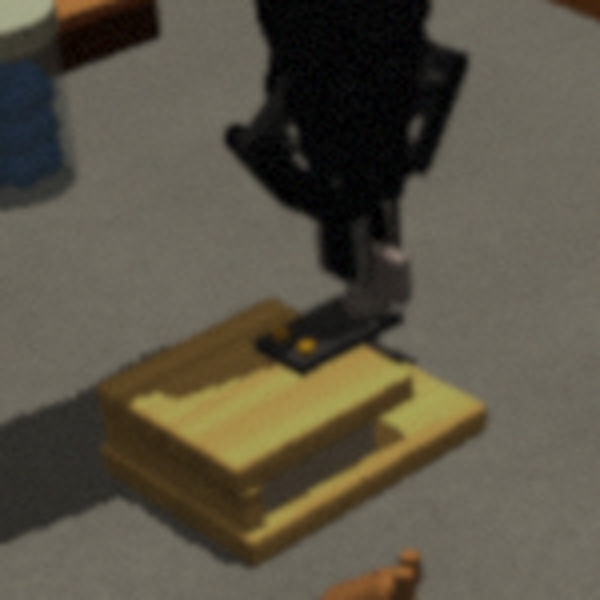

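The pads hold the wings: the opening is 8.3 mm and the wing end shows at about (390,280) in the crop. Now I'll turn anticlockwise with a slight rise.

```bash
python3 -m pendant '[0,0,0.0003,0,0,4, 0,0,0.0003,0,0,5, 0,0,0.0003,0,0,5, 0,0,0.0003,0,0,5, 0,0,0.0003,0,0,5, 0,0,0.0003,0,0,5]'
```

```text
clock: 4.25
tcp_pos: [0.5504, 0.1902, 0.0917]
orientation: [[-0.0, -0.578, 0.816], [-0.002, 0.816, 0.578], [-1.0, -0.001, -0.002]]
wrist_force: [-0.1, 0.7, -2.6]
opening: 0.0086
```

```bash
python3 -m pendant '[0,0,0.0004,0,0,5, 0,0,0.0004,0,0,5, 0,0,0.0004,0,0,5, 0,0,0.0003,0,0,5, 0,0,0.0003,0,0,5, 0,0,0.0003,0,0,5, 0,0,0.0003,0,0,5, 0,0,0.0003,0,0,5, 0,0,0.0003,0,0,5, 0,0,0.0003,0,0,5, 0,0,0,0,0,0]'
python3 - <<'E'
from h import *
s=snap('side','side3');cv2.imwrite('pics/zs3.png',cv2.resize(s['color'][130:280,150:300,::-1],(600,600),interpolation=cv2.INTER_CUBIC))
print(status.get_obs()['qpos'])
E
```

```text
clock: 5.17
tcp_pos: [0.5506, 0.1904, 0.0933]
orientation: [[0.0, -0.999, 0.039], [-0.001, 0.039, 0.999], [-1.0, -0.0, -0.001]]
wrist_force: [-0.1, 0.2, 1.9]
opening: 0.0088
[-0.31198321  0.64682874 -0.17513872  2.04195356  0.23508003  0.47125623
  0.8646023 ]
```

View pics/zs3.png

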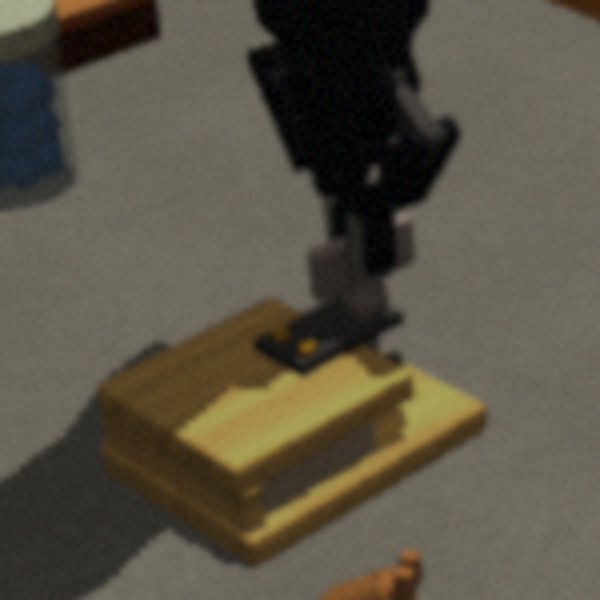

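The wings now lie along the press's x axis, after a turn of 82° (1.44 rad), and the bolt is still upright. I'll release, lift and back off inward.

```bash
python3 -m pendant '[0,0,0,0,0,0, 0,0,0,0,0,0, 0,0,0,0,0,0, 0,0,0,0,0,0, 0,0,0,0,0,0]' 0; python3 -m pendant '[0,0,0.015,0,0,0, 0,0,0.02,0,0,0, 0,0,0.02,0,0,0, 0,0,0,0,0,0, -0.02,0,0,0,0,0, -0.02,0,0,0,0,0, -0.018,0,0,0,0,0, 0,0,0,0,0,0, 0,0,0,0,0,0]'
python3 - <<'E'
from h import *
s=snap('side','side4');t=snap('top','top4');cv2.imwrite('pics/zs4.png',cv2.resize(s['color'][130:280,150:300,::-1],(600,600),interpolation=cv2.INTER_CUBIC))
E
```

```text
clock: 5.63
tcp_pos: [0.551, 0.1901, 0.0933]
orientation: [[0.001, -0.999, 0.053], [-0.001, 0.053, 0.999], [-1.0, -0.001, -0.001]]
wrist_force: [-0.5, -0.2, 0.0]
opening: 0.0687
clock: 6.38
tcp_pos: [0.4911, 0.19, 0.1495]
orientation: [[0.002, -0.998, 0.058], [-0.001, 0.058, 0.998], [-1.0, -0.002, -0.001]]
wrist_force: [0.5, 1.1, 0.2]
opening: 0.0851
```

View pics/zs4.png

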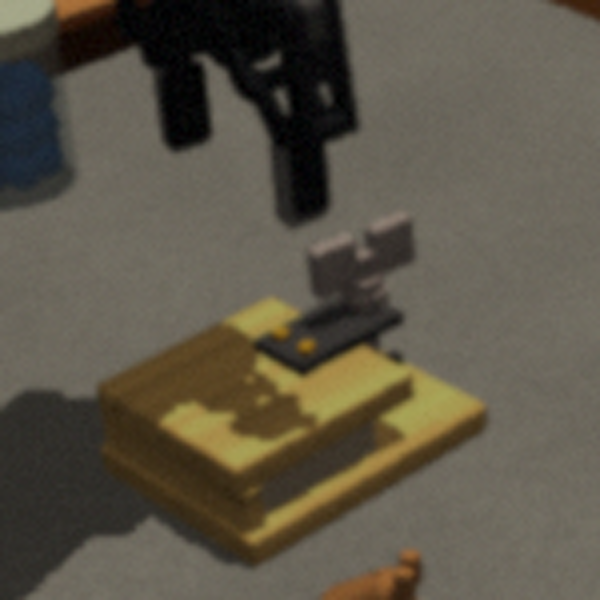

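The nut is freed and aligned with the lug, and the bolt stands upright. I'll close the fingers, lower them behind the inner wing and push outward.

```bash
python3 -m pendant '[0,-0.0035,0,0,0,0, 0,0,0,0,0,0, 0,0,0,0,0,0, 0,0,0,0,0,0, 0,0,0,0,0,0, 0,0,0,0,0,0, 0,0,-0.015,0,0,0, 0,0,-0.015,0,0,0, 0,0,-0.015,0,0,0, 0,0,-0.008,0,0,0, 0,0,0,0,0,0, 0,0,0,0,0,0]' 1
```

```text
clock: 7.48
tcp_pos: [0.4958, 0.1864, 0.0945]
orientation: [[0.005, -0.998, 0.061], [0.001, 0.061, 0.998], [-1.0, -0.005, 0.001]]
wrist_force: [0.5, -0.0, -0.9]
opening: 0.0001
```

```bash
python3 -m pendant '[0.006,0.0003,-0.001,0,0,0, 0.006,0.0003,0,0,0,0, 0.006,0.0003,0,0,0,0, 0.006,0.0003,0,0,0,0, 0,0,0,0,0,0]'
python3 - <<'E'
from h import *
s=snap('side','side5');cv2.imwrite('pics/zs5.png',cv2.resize(s['color'][130:280,150:300,::-1],(600,600),interpolation=cv2.INTER_CUBIC))
E
```

```text
clock: 7.9
tcp_pos: [0.5237, 0.1882, 0.096]
orientation: [[0.009, -0.998, 0.062], [0.002, 0.062, 0.998], [-1.0, -0.008, 0.002]]
wrist_force: [-0.3, 1.1, -0.1]
opening: 0.0003
```

View pics/zs5.png

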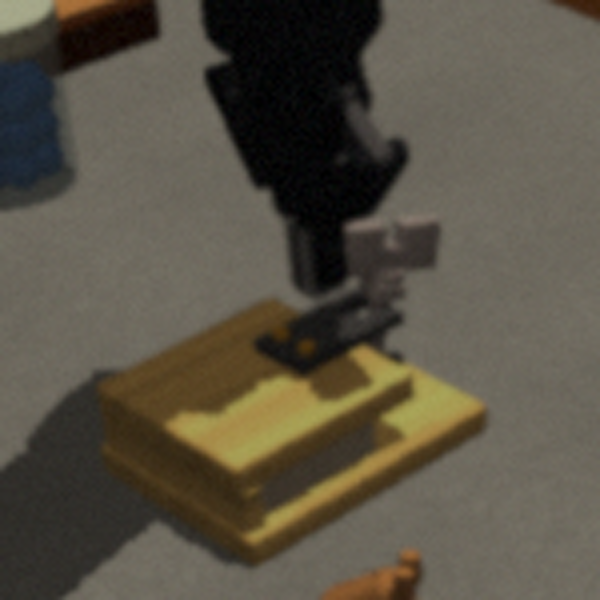

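The bolt is leaning outwards as the fingers push. The wing has shifted to about (390,245) in the crop. I'll keep pushing.

```bash
python3 -m pendant '[0.007,0.0004,-0.001,0,0.3,0, 0.007,0.0004,0,0,0,0, 0.007,0.0004,0,0,0,0, 0.006,0.0003,0,0,0,0, 0,0,0,0,0,0, 0,0,0,0,0,0]'
python3 - <<'E'
from h import *
s=snap('side','side6');cv2.imwrite('pics/zs6.png',cv2.resize(s['color'][130:280,150:300,::-1],(600,600),interpolation=cv2.INTER_CUBIC))
E
```

```text
clock: 8.45
tcp_pos: [0.5536, 0.1894, 0.0951]
orientation: [[0.003, -0.998, 0.062], [0.002, 0.062, 0.998], [-1.0, -0.003, 0.002]]
wrist_force: [-0.4, 0.3, 0.3]
opening: 0.0
```

View pics/zs6.png

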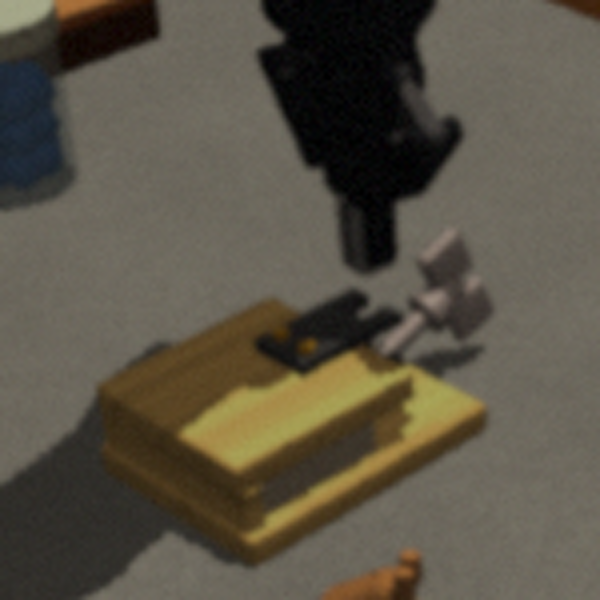

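The bolt has fallen out of the slot and lies outwards, with the nut at about (455,285) in the crop. I'll lift away and check.

```bash
python3 -m pendant '[-0.004,0,0.02,0,0,0, -0.01,0,0.03,0,0,0, -0.02,0,0.03,0,0,0, -0.02,0,0.03,0,0,0, -0.03,0.02,0.01,0,0,0, -0.03,0.03,0,0,0,0, -0.02,0.03,0,0,0,0, 0,0.03,0,0,0,0, 0,0,0,0,0,0, 0,0,0,0,0,0, 0,0,0,0,0,0]'
python3 - <<'E'
from h import *
s=snap('side','side7');t=snap('top','top7')
cv2.imwrite('pics/zs7.png',cv2.resize(s['color'][150:280,150:300,::-1],(692,600),interpolation=cv2.INTER_CUBIC))
for n,b in(('side0',s),('top0',t)):
    d=np.abs(load(n)['color'].astype(int)-b['color']).max(2)
    for nm,(u,v) in ({'knight':(247,295),'bell':(367,235),'stud':(398,305)} if n=='side0' else {'knight':(315,370),'bell':(298,188),'stud':(435,260)}).items():
        print(n,nm,(d[v-25:v+25,u-25:u+25]>60).sum())
a=np.array([.0603,0]);e=np.array([np.cos(.057),np.sin(.057)])
for th in(0.9,1.1,1.25):
    P=np.array([*(np.array([.5505,.19])+e*.061*np.sin(th)),.024+.061*np.cos(th)]);print(th,proj(s,P),proj(t,P))
E
```

```text
clock: 9.42
tcp_pos: [0.4091, 0.3008, 0.2198]
orientation: [[0.001, -0.998, 0.063], [0.002, 0.063, 0.998], [-1.0, -0.001, 0.002]]
wrist_force: [0.4, -0.3, 0.1]
opening: -0.0
side0 knight 0
side0 bell 0
side0 stud 0
top0 knight 0
top0 bell 0
top0 stud 0
0.9 [[259.30436977 194.36330506]] [[171.8714564  254.78318935]]
1.1 [[262.02348974 197.68963808]] [[173.20525493 252.13524019]]
1.25 [[263.52589721 200.74448481]] [[174.4255001  251.23824006]]
```

View pics/zs7.png

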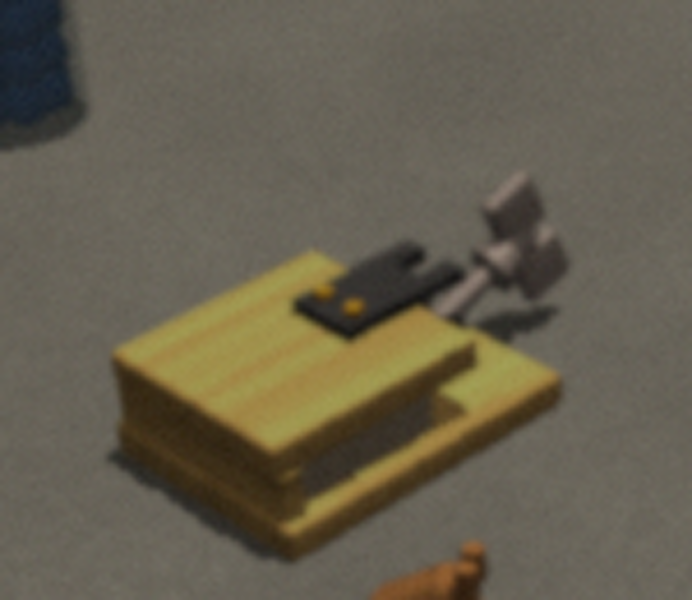

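View pics/top7.png

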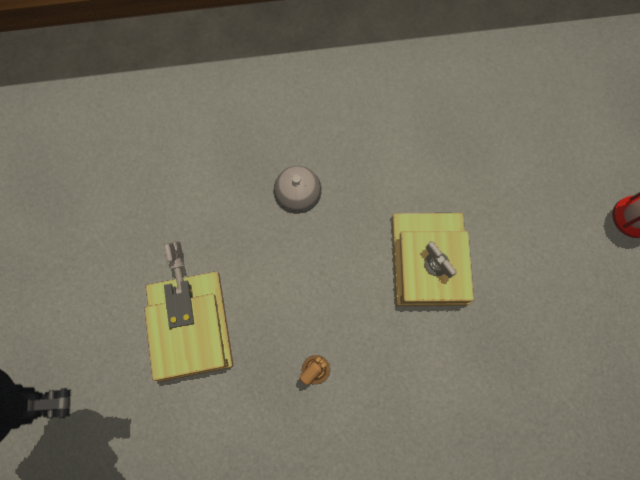

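The nut centre appears at about (264,203) in the side image. The prediction for the 1.25 rad stop is (263.5,200.7). The other objects are unchanged in both views and the arm is clear, so I'll hand in.

```bash
python3 -c "
from station import manip; print(manip.sign_off())"
```

```text
the job is handed in; nothing more can be done
None
```

I loosened the wing nut on the lugged press, swung its bolt out of the slot, and handed the job in at about 9.5 s. The hand-in gave no verdict.

- **Nut:** I gripped the wings and turned them 82° (1.44 rad) anticlockwise, following the thread upwards. The side view then showed the bolt still upright and the wings lined up with the lug.
- **Bolt:** I pushed the nut outwards with the closed fingers until the bolt fell. In the last side picture the nut centre is at about (264, 203) px. The prediction for the bolt at its 1.25 rad stop is (263.5, 200.7) px, so it is well past 0.9 rad. I judged it to be at rest from this single picture and did not measure its speed.
- **Other objects:** the knight, the bell and the other press's nut show no pixel changes in either camera view between the first and last pictures.
- **Arm:** it ended well clear of everything, with the wrist force near zero.

None of the final checks failed or disagreed. The first approach overshot the target by up to 16 mm sideways, and I corrected that before gripping.

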